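# Find and seat the rocking inkstone-box lid

### The job

One of the four oval wooden inkstone boxes has a lid that is not seated, though all look alike: with fingertips only, press lightly near the narrow ends of the lids (not in the middle) until you find the one that rocks. Once it has rocked, press that lid down at its middle until it is fully home and level, then withdraw. Do not lift any lid, and leave the case, ink stick, cup and bare inkstone where they are.

Things in the scene. Friction and masses are not known exactly. Their poses are not given: they have to be found in the camera images.
- lid_a_top (a point): Centre of the top face of one of four identical dark wooden oval lids, at its brass dot; x along the lid's length, y along its width, z up. All lids: 140 mm long, 100 mm wide, 20 mm high, flat top, brass dot 20 mm across; lid tops 40 to 54 mm over the bench, boxes fixed to it. Their heights and looks do not tell which lid is loose.
- lid_b_top (a point): Centre of the top face of one of four identical dark wooden oval lids, at its brass dot; x along the lid's length, y along its width, z up. All lids: three are seated and give nowhere. The loose one sits level but 6 mm too high on a stiff spigot under its middle, and rocks lengthwise on it like a see-saw, springing back level when let go.
- lid_c_top (a point): Centre of the top face of one of four identical dark wooden oval lids, at its brass dot; x along the lid's length, y along its width, z up. All lids: 1 to 2 N on top, 40 to 50 mm from the middle along x, tilts a loose lid by 0.13 rad (that point sinks 5 to 6 mm) until its end meets the rim; under 20 N there does not seat it.
- lid_d_top (a point): Centre of the top face of one of four identical dark wooden oval lids, at its brass dot; x along the lid's length, y along its width, z up. All lids: pressed at the middle, a loose lid slides straight down 6 mm against some 11 to 14 N, then stops dead, stays down and no longer rocks. Up to 25 N does no harm.
- mark_a (a point): Fixed point of the box under lid_a_top: where that lid's top centre stands at the start of the run, axes as the lid's. The lid's top centre is 6 mm below it once a loose lid has been pressed home; a seated lid stays at it.
- mark_b (a point): Fixed point of the box under lid_b_top: where that lid's top centre stands at the start of the run, axes as the lid's. The lid's top centre is 6 mm below it once a loose lid has been pressed home; a seated lid stays at it.
- mark_c (a point): Fixed point of the box under lid_c_top: where that lid's top centre stands at the start of the run, axes as the lid's. The lid's top centre is 6 mm below it once a loose lid has been pressed home; a seated lid stays at it.
- mark_d (a point): Fixed point of the box under lid_d_top: where that lid's top centre stands at the start of the run, axes as the lid's. The lid's top centre is 6 mm below it once a loose lid has been pressed home; a seated lid stays at it.
- brocade_case: Bystander: closed green and gold brocade case, 82 x 122 x 32 mm, loose, origin at the centre of its underside, z up.
- ink_stick: Bystander: black ink stick lying flat, 22 x 90 x 12 mm, loose, origin at the centre of its underside, y along its length.
- wash_cup: Bystander: blue porcelain cup standing upright, 68 mm wide at the rim, 50 mm high, loose, origin at the centre of its underside.
- inkstone: Bystander: dark round inkstone without box, 80 mm across, 22 mm high, loose, origin at the centre of its underside.

How it is judged:
By the outcome, as a careful person would: the job done as asked, in the order asked, and still so for the second after the job is handed in, with the robot touching nothing.
It also fails if it takes over 51 s, if anything falls off the work surface, if the arm or the gripper's body presses on something with over 40 N, if the wrist force passes 120 N, or if a joint passes its speed limit or range.

### The arm

A 6-joint arm with a two-finger parallel gripper is mounted at the origin on the work surface. World frame = base frame: x ahead of the robot, y to its left, z up, the work surface at z = 0. Lengths are in m, angles in rad, forces in N, time in s.
With the tool pointing down it reaches from about 0.325 to 0.75 m from the base axis. Payload 7.6 kg.
Tool frame: the origin (TCP) lies midway between the tips of the shut fingers; the grasp point (between the pads) lies manip.grip_point_offset behind it (manip.grip_point_offset is the distance from the TCP to the grasp point, in m); z points along the fingers, y is the direction in which the jaws open and shut (so a half turn about z gives the same grasp; the last joint's range is limited). The gripper opens to 85 mm and grips with 20 to 120 N. Pads are 22 mm wide; open, the fingers measure 114 mm over their backs; the gripper's body (76 mm by 85 mm) begins 54 mm behind the grasp point. The pads swing forward as they close: fully open they stand 13 mm farther back than shut.
Start: joints at [-0.07, 0.052, 1.401, -0, 1.689, -0.07], TCP at [0.525, 0, 0.193] pointing down, gripper open.
Joint ranges: [-2.9, 2.9], [-0.91, 2.17], [0.12, 2.37], [-1.06, 4.2], [0.26, 2.73], [-2.93, 2.93]. Speed limits (rad/s): [2.57, 2.57, 3.01, 3.14, 3.14, 3.14].

### API

Orientations are given as a unit quaternion [w, x, y, z].
In Python, from rig import manip gives the robot as it stands.
- The arm moves only by the tool step_arm, never from a script. Its argument "rows" is a list that holds one entry, the list of rows, each a list of 5 numbers: the shift along the tool's x, y, z in m, then the turn about the tool's z in rad, then the finger opening in m, from 0 to 0.0854. In form: [[[x, y, z, turn, fingers], ...]]. A call has 1 to 20 rows; each row shifts and turns the commanded pose from where the row before left it, along the tool's axes as they then stand; what a row does not reach is not made up. A row lasts 1/10 s, in which the tool goes at most 50 mm and 8.59 degrees, less where a joint would pass 70% of its speed; a pose out of reach is approached as far as the arm can. A call is refused whole if a number of a shift passes 0.05 or a number of a turn 0.15, either way. A call with a gripper value outside its range is refused whole. The fingers move at their own pace and stop on an object; "force" is the grip in N (left out, the last holds). Time passes only in rows, so rows that do not move let the fingers close. It gives the time, the measured TCP pose, the force and the opening at its end, in the units of the state.
- manip.observe(): the state, without advancing time (a new reading comes with each control period).
- manip.grab_frame(name): name is "scene" or "side" or "wrist"; returns the picture (480x640x3 uint8, red, green, blue); there is no depth.
- manip.calibration(name): a dict with "K" (3x3 intrinsics, pixels), "R" (3x3) and "t" (3): a world point X has camera coordinates R X + t; the wrist camera has in their place "T_tool_cam" (4x4, takes a point from camera to tool coordinates, whose origin is the TCP and whose axes are the flange's). Camera axes: x right, y down, z forward; pixel columns grow to the right and rows downward; lengths in m; the calibration is good to about 2 mm. A picture is of the moment at which its call begins: read the wrist's pose just before it. calibration takes no time and is no camera call.
- manip.job_done(): hands the job in, once; it reports no verdict.
The state is a dict: "clock": time; "joint_pos": joint angles; "joint_velocities": joint speeds; "effort": joint torques, N m; "position": TCP position; "eef_rot": TCP orientation; "wrist_force": force on the tool from outside, world axes, zero at the start; "wrist_torque": the same for the moment, N m; "finger_gap": finger opening in m.
Only numpy, scipy, OpenCV 4.12 (cv2) and the standard library are available. Lean on these libraries where they do the work, as an engineer would, in place of code of your own. Each camera call takes 0.05 s, during which the arm holds its last target.

## Working session

There is one attempt and no reset: what is moved stays moved. The work goes in short steps, Python scripts to look and compute and a tool call to move; the robot and the scene stay as the last step left them, time stands still between calls to the robot, and variables do not carry over. Pictures are saved under pics/ and viewed, and the job is handed in when it is done.

Besides the shell and the picture viewer there is one more tool, called after "Call:" by a JSON object that holds its "fn" and its "kwargs", one argument or row to a line. step_arm: Moves the arm, as the interface text tells. Its arguments: {"type":"object","properties":{"rows":{"type":"array","items":{"type":"array","items":{"type":"array","items":{"type":"number"}}}},"force":{"type":"number"}},"required":["rows"]}

```bash
mkdir -p pics; ls
python3 - <<'E'
from rig import manip
import cv2, numpy as np
for n in ["scene","side","wrist"]:
    print(n, manip.calibration(n))
print(manip.grip_point_offset)
print(manip.observe())
for n in ["scene","side","wrist"]:
    cv2.imwrite(f"pics/{n}0.png", manip.grab_frame(n)[:,:,::-1])
E
```

```text
pics
scene {'K': array([[517.81291906,   0.        , 313.04587261],
       [  0.        , 517.81291906, 240.0230856 ],
       [  0.        ,   0.        ,   1.        ]]), 'R': array([[-0.81481363,  0.57967114, -0.00775317],
       [ 0.40302175,  0.556792  , -0.7263306 ],
       [-0.41671598, -0.59494877, -0.68730179]]), 't': array([ 0.47007903, -0.19339885,  1.17473172])}
side {'K': array([[556.71131846,   0.        , 324.67501933],
       [  0.        , 556.71131846, 236.69468759],
       [  0.        ,   0.        ,   1.        ]]), 'R': array([[ 0.98833466, -0.15223737,  0.00428784],
       [-0.09638954, -0.64706901, -0.75631392],
       [ 0.11791377,  0.74707796, -0.65419482]]), 't': array([-0.55927836,  0.09536885,  0.97592698])}
wrist {'K': array([[347.36101494,   0.        , 318.75896731],
       [  0.        , 347.36101494, 238.21386157],
       [  0.        ,   0.        ,   1.        ]]), 'T_tool_cam': array([[ 4.17276161e-04, -9.60452829e-01, -2.78442435e-01,
         7.10773508e-02],
       [ 9.99999900e-01,  4.45167693e-04, -3.69428263e-05,
         5.12566559e-04],
   
[... 179 characters left out ...]
lock': 0.0, 'joint_pos': array([-7.02953278e-02,  5.28469767e-02,  1.40172182e+00, -3.74910861e-05,
        1.68858389e+00, -7.03078299e-02]), 'joint_velocities': array([-0.00116573, -0.00123811, -0.00022944,  0.00102551, -0.00022178,
       -0.00035062]), 'effort': array([ 8.02730119e-04, -3.81666934e+01, -3.60182977e+01,  8.43031398e-05,
        6.19437444e-03, -2.66336252e-05]), 'position': array([5.24645022e-01, 3.85053505e-05, 1.92168589e-01]), 'eef_rot': array([-5.76728932e-04,  7.07103693e-01,  7.07109439e-01, -5.25506278e-04]), 'wrist_force': array([ 0.10582035, -0.47717616,  0.23470163]), 'wrist_torque': array([0.02991936, 0.01148305, 0.03027848]), 'finger_gap': 0.08548965730464131}
```

View pics/scene0.png

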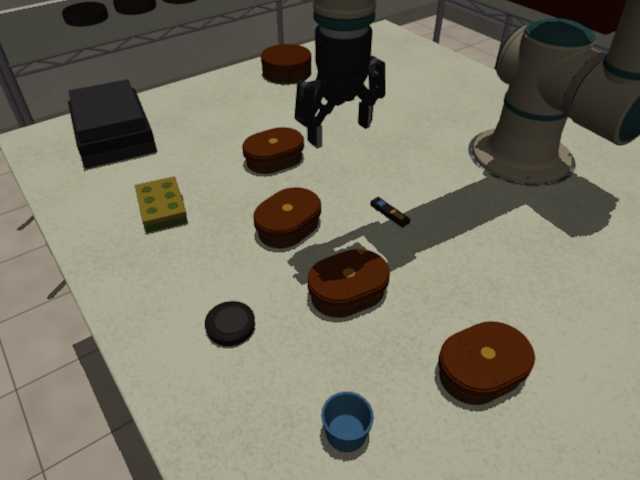

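View pics/side0.png

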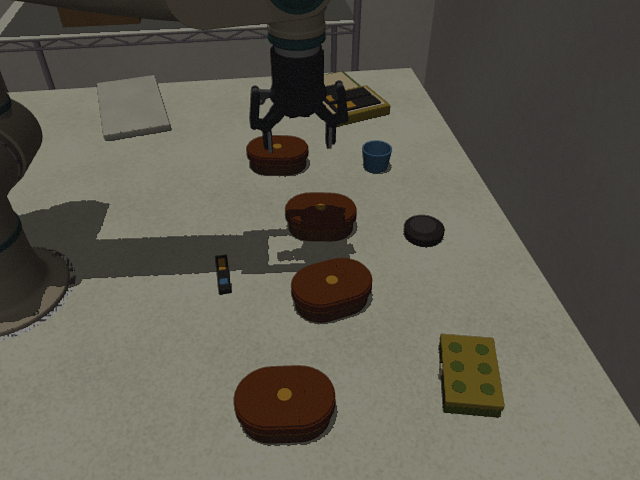

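View pics/wrist0.png

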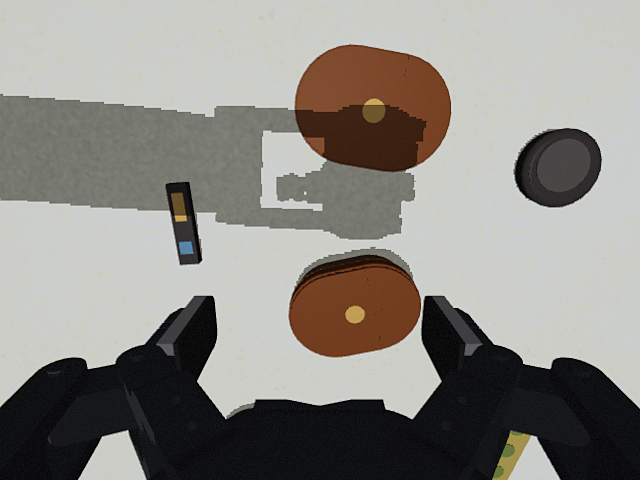

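The scene view shows brass dots near (273,141), (288,208), (349,273) and (488,353). In the side view they are near (285,394), (332,280), (321,207) and (277,146). I'll triangulate these and get the yaws.

```bash
cat > h.py <<'E'
import numpy as np, cv2
from rig import manip
from scipy.optimize import least_squares
C={n:manip.calibration(n) for n in ["scene","side","wrist"]}
def P(n):
    c=C[n]; return c["K"]@np.c_[c["R"],c["t"]]
def proj(n,X):
    p=P(n)@np.r_[X,1]; return p[:2]/p[2]
def plane(n,uv,z):
    c=C[n]; d=c["R"].T@np.linalg.solve(c["K"],np.c_[uv,np.ones(len(uv))].T); o=-c["R"].T@c["t"]
    return (o[:,None]+d*((z-o[2])/d[2])).T
E
python3 - <<'E'
from h import *
seeds={"scene":[(273,141),(288,208),(349,273),(488,353)],"side":[(285,394),(332,280),(321,207),(277,146)]}
ctr={}
for n in seeds:
    im=cv2.imread(f"pics/{n}0.png"); hsv=cv2.cvtColor(im,cv2.COLOR_BGR2HSV)
    ctr[n]=[]
    for u,v in seeds[n]:
        w=12; sub=hsv[v-w:v+w+1,u-w:u+w+1]
        # brass hue vs wood hue
        m=((sub[...,0]>14)&(sub[...,0]<32)&(sub[...,1]>90)).astype(np.uint8)
        k,l,s,c=cv2.connectedComponentsWithStats(m)
        i=1+np.argmax(s[1:,4]); ctr[n].append(c[i]+[u-w,v-w]); print(n,(u,v),s[i],ctr[n][-1].round(1), hsv[v,u], hsv[v+9,u])
for i in range(4):
    X=cv2.triangulatePoints(P("scene"),P("side"),ctr["scene"][i],ctr["side"][i])[:,0];X=X[:3]/X[3]
    print(i,X.round(4),[ (proj(n,X)-ctr[n][i]).round(1) for n in seeds])
E
```

```text
scene (273, 141) [ 7  9 10  6 49] [272.6 140.4] [ 19 194 146] [ 12 231  74]
scene (288, 208) [ 6  7 11  9 73] [287.1 207.1] [ 19 193 145] [ 12 231  74]
scene (349, 273) [  5   7  14  10 106] [348.7 272.3] [ 19 197  62] [ 11 224  75]
scene (488, 353) [  4   5  16  13 155] [487.7 352.3] [ 19 193 148] [ 11 231  75]
side (285, 394) [  4   6  15  13 163] [284.  393.9] [ 19 198 116] [  7 169  65]
side (332, 280) [ 6  7 13 10 92] [331.4 279.3] [ 19 198 116] [ 12 202  62]
side (321, 207) [ 6  8 11  7 57] [320.2 206.3] [ 19 178  53] [  0 108  33]
side (277, 146) [ 7  9 10  6 43] [276.6 145.7] [ 19 188 115] [ 11 210  62]
0 [ 0.4614 -0.3135  0.0503] [array([ 0.3, -0.1]), array([0.4, 0.1])]
1 [ 0.5612 -0.1047  0.0498] [array([ 0.2, -0.1]), array([0.2, 0. ])]
2 [0.5716 0.0941 0.0506] [array([ 0.2, -0.1]), array([0.1, 0. ])]
3 [0.5074 0.3298 0.0492] [array([ 0.1, -0. ]), array([0., 0.])]
```

```bash
cat > yaw.py <<'E'
from h import *
X=np.array([[.4614,-.3135,.0503],[.5612,-.1047,.0498],[.5716,.0941,.0506],[.5074,.3298,.0492]])
t=np.linspace(0,2*np.pi,120)
ell=np.c_[.07*np.cos(t),.05*np.sin(t)]
sta=np.c_[.05*np.cos(t)+.02*np.sign(np.cos(t)),.05*np.sin(t)]
out={n:cv2.imread(f"pics/{n}0.png") for n in ("scene","side")}
for i in range(4):
  for nm,S in (("ell",ell),("sta",sta)):
    r=[]
    for y in np.arange(-90,90,3):
      a=np.deg2rad(y);R=np.array([[np.cos(a),-np.sin(a)],[np.sin(a),np.cos(a)]])
      s=0
      for n in ("scene","side"):
        im=cv2.imread(f"pics/{n}0.png");hsv=cv2.cvtColor(im,cv2.COLOR_BGR2HSV)
        m=((hsv[...,1]>100)&((hsv[...,0]<32)|(hsv[...,0]>170))).astype(np.uint8)
        pts=np.array([proj(n,np.r_[X[i,:2]+R@p*(1 if z>.04 else .95),z]) for p in S for z in (X[i,2],.0)])
        h=cv2.convexHull(pts.astype(np.float32)).astype(int)
        k=np.zeros(m.shape,np.uint8);cv2.fillPoly(k,[h],1)
        d=cv2.dilate(k,np.ones((25,25)))
        s+=(m&k).sum()/((m|k)&d).sum()
      r.append((s/2,y))
    r.sort(reverse=True); b=r[0]; print(i,nm,[(round(float(a),3),int(c)) for a,c in r[:4]])
    if nm=="sta":
      a=np.deg2rad(b[1]);R=np.array([[np.cos(a),-np.sin(a)],[np.sin(a),np.cos(a)]])
      for n in out: cv2.polylines(out[n],[np.array([proj(n,np.r_[X[i,:2]+R@p,X[i,2]]) for p in S]).round().astype(int)],True,(0,255,0),1)
cv2.imwrite("pics/ov.png",np.vstack([out["scene"][100:420,200:600],out["side"][120:450,200:600]]))
E
python3 yaw.py
```

```text
0 ell [(0.926, -6), (0.923, -9), (0.923, -3), (0.919, 0)]
0 sta [(0.886, 3), (0.886, 0), (0.886, -6), (0.884, -3)]
1 ell [(0.924, 12), (0.923, 9), (0.921, 15), (0.919, 6)]
1 sta [(0.887, 21), (0.886, 15), (0.885, 24), (0.884, 9)]
2 ell [(0.919, -12), (0.917, -9), (0.915, -15), (0.91, -6)]
2 sta [(0.881, -9), (0.881, 0), (0.881, -6), (0.878, -15)]
3 ell [(0.877, -15), (0.877, -12), (0.875, -18), (0.873, -9)]
3 sta [(0.847, -9), (0.847, -12), (0.846, -18), (0.846, -6)]
```

View pics/ov.png

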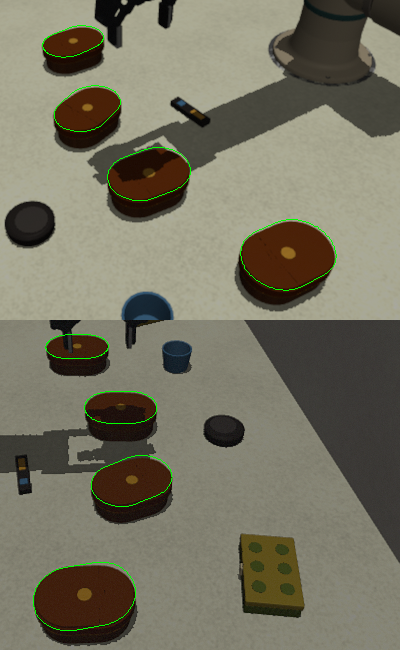

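Call:
{"fn": "step_arm", "kwargs": {
  "rows": [
    [[-0.02,-0.002,0.0,0,0],[-0.02,-0.002,0.01,0,0],[-0.02,-0.002,0.02,0,0],[-0.02,-0.001,0.03,0,0],[-0.02,0,0.03,0,0],[-0.016,0,0.03,0,0],[0,0,0,0,0],[0,0,0,0,0],[0,0,0,0,0]]
  ],
  "force": 20
}}

```text
clock: 1.05
position: [0.5191, -0.1156, 0.0749]
eef_rot: [0.001, 0.707, 0.707, 0.001]
wrist_force: [0.7, 0.6, 0.0]
finger_gap: 0.0001
```

Call:
{"fn": "step_arm", "kwargs": {
  "rows": [
    [[0,0,0.01,0,0],[0,0,0.007,0,0],[0,0,0,0,0],[0,0,0,0,0]]
  ]
}}

```text
clock: 1.45
position: [0.5179, -0.1158, 0.0559]
eef_rot: [-0.0, 0.707, 0.707, -0.0]
wrist_force: [0.6, 0.2, 0.3]
finger_gap: -0.0001
```

Call:
{"fn": "step_arm", "kwargs": {
  "rows": [
    [[0,0,0.002,0,0],[0,0,0.001,0,0],[0,0,0,0,0],[0,0,0,0,0]]
  ]
}}

```text
clock: 1.85
position: [0.5181, -0.116, 0.0531]
eef_rot: [0.0, 0.707, 0.707, 0.0]
wrist_force: [1.3, 0.4, 0.2]
finger_gap: 0.0004
```

Call:
{"fn": "step_arm", "kwargs": {
  "rows": [
    [[0,0,0.001,0,0],[0,0,0.001,0,0],[0,0,0,0,0],[0,0,0,0,0]]
  ]
}}

```text
clock: 2.25
position: [0.518, -0.116, 0.051]
eef_rot: [-0.0, 0.707, 0.707, -0.0]
wrist_force: [0.2, -0.4, -0.3]
finger_gap: 0.0001
```

Call:
{"fn": "step_arm", "kwargs": {
  "rows": [
    [[0,0,0.001,0,0],[0,0,0,0,0],[0,0,0,0,0]]
  ]
}}

```text
clock: 2.55
position: [0.518, -0.116, 0.05]
eef_rot: [0.0, 0.707, 0.707, 0.0]
wrist_force: [-0.5, 0.4, -1.3]
finger_gap: -0.0003
```

Call:
{"fn": "step_arm", "kwargs": {
  "rows": [
    [[0,0,0.001,0,0],[0,0,0,0,0],[0,0,0,0,0]]
  ]
}}

```text
clock: 2.85
position: [0.518, -0.116, 0.049]
eef_rot: [-0.0, 0.707, 0.707, -0.0]
wrist_force: [0.1, 0.3, 0.4]
finger_gap: 0.0
```

Call:
{"fn": "step_arm", "kwargs": {
  "rows": [
    [[0,0,0.001,0,0],[0,0,0,0,0],[0,0,0,0,0]]
  ]
}}

```text
clock: 3.15
position: [0.518, -0.116, 0.048]
eef_rot: [0.0, 0.707, 0.707, 0.0]
wrist_force: [-0.3, 0.7, -0.0]
finger_gap: -0.0002
```

Call:
{"fn": "step_arm", "kwargs": {
  "rows": [
    [[0,0,0.001,0,0],[0,0,0,0,0],[0,0,0,0,0]]
  ]
}}

```text
clock: 3.45
position: [0.518, -0.116, 0.047]
eef_rot: [-0.0, 0.707, 0.707, 0.0]
wrist_force: [-1.0, 0.4, -0.8]
finger_gap: -0.0
```

Run:
```python
from h import *
o=manip.observe(); print(o["position"],o["wrist_force"],o["wrist_torque"],o["joint_pos"].round(4))
a=manip.grab_frame("scene")[:,:,::-1]; b=manip.grab_frame("side")[:,:,::-1]
cv2.imwrite("pics/s1.png",a);cv2.imwrite("pics/d1.png",b)
c=np.vstack([cv2.resize(a[160:260,220:360],None,fx=4,fy=3,interpolation=2),cv2.resize(b[240:340,270:410],None,fx=4,fy=3,interpolation=2)])
cv2.imwrite("pics/c1.png",c)
```

```text
[ 0.51801163 -0.1159577   0.04695908] [-0.99747204  0.38205186 -0.75990873] [ 0.00073902 -0.02206052 -0.03039514] [-2.8980e-01  1.6670e-01  1.5743e+00  1.0000e-04  1.4005e+00 -2.8980e-01]
```

View pics/c1.png

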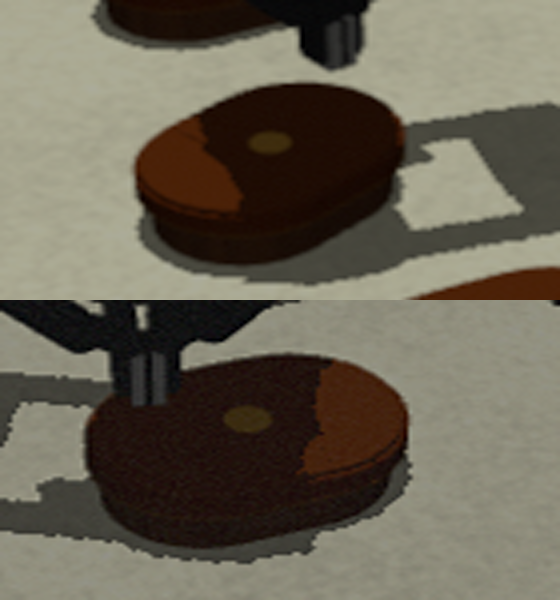

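Run:
```python
from h import *
for n in("scene","side"): print(n,proj(n,[.518,-.116,.047]))
X=cv2.triangulatePoints(P("scene"),P("side"),np.array([220+335/4,160+66/3]),np.array([270+150/4,240+(402-300)/3]))[:,0];print(X[:3]/X[3])
```

```text
scene [302.85136579 196.66725089]
side [306.84039708 288.12358582]
[ 0.5176963  -0.11610124  0.08088154]
```

Run:
```python
from h import *
def tri(a,b):
    X=cv2.triangulatePoints(P("scene"),P("side"),np.array(a,float),np.array(b,float))[:,0];X=X[:3]/X[3]
    return X, proj("scene",X)-a, proj("side",X)-b
# scene left finger = ? scene x dir ~ -X world
print(tri((315,144),(331,147)));print(tri((365,126),(268,151)))
cv2.imwrite("pics/w1.png",manip.grab_frame("wrist")[:,:,::-1])
cv2.imwrite("pics/s1b.png",manip.grab_frame("scene")[:,:,::-1])
```

```text
(array([ 0.5723457 , -0.00252705,  0.24439479]), array([-1.70908944,  0.73587817]), array([-1.38494276, -0.60421759]))
(array([4.74992894e-01, 2.52092256e-04, 2.43002542e-01]), array([ 0.04946953, -0.02873797]), array([0.0426653 , 0.02532603]))
```

View pics/w1.png

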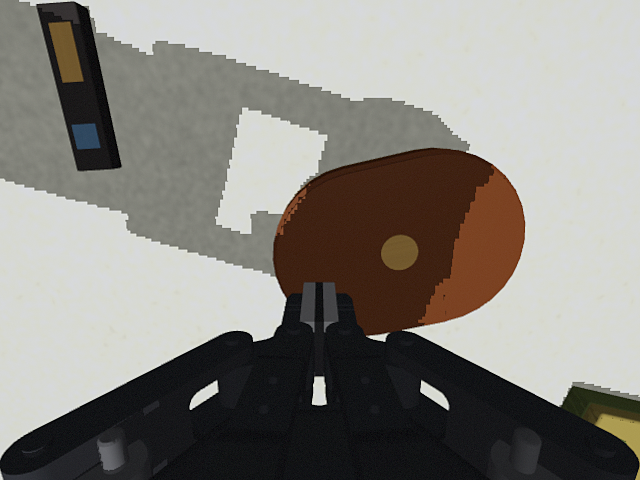

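View pics/s1b.png

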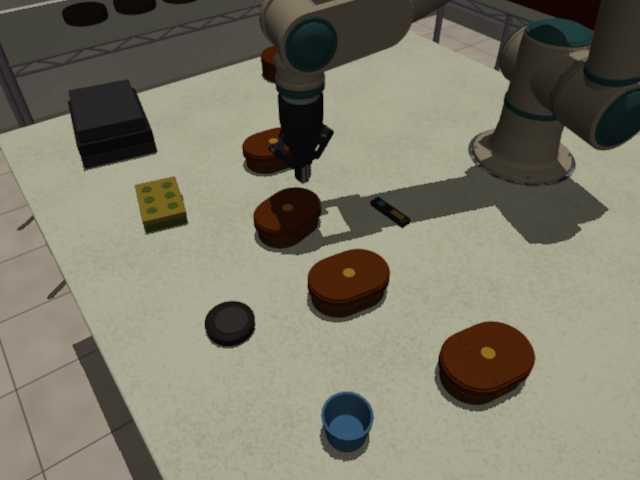

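The tips triangulate at z≈0.081 while the reported TCP is 0.047, so the fingertips really end about 34 mm above the reported TCP. The lid has not been touched yet. I'll keep descending and check force.

Call:
{"fn": "step_arm", "kwargs": {
  "rows": [
    [[0,0,0.001,0,0],[0,0,0.001,0,0],[0,0,0,0,0]]
  ]
}}

```text
clock: 3.95
position: [0.5179, -0.1159, 0.0448]
eef_rot: [-0.0, 0.707, 0.707, -0.0]
wrist_force: [0.5, -0.3, -0.3]
finger_gap: -0.0003
```

Call:
{"fn": "step_arm", "kwargs": {
  "rows": [
    [[0,0,0.002,0,0],[0,0,0.002,0,0],[0,0,0,0,0]]
  ]
}}

```text
clock: 4.25
position: [0.5178, -0.1159, 0.0406]
eef_rot: [-0.0, 0.707, 0.707, -0.0]
wrist_force: [1.2, 1.3, 0.2]
finger_gap: 0.0001
```

Call:
{"fn": "step_arm", "kwargs": {
  "rows": [
    [[0,0,0.004,0,0],[0,0,0.004,0,0],[0,0,0,0,0],[0,0,0,0,0]]
  ]
}}

```text
clock: 4.65
position: [0.5179, -0.1159, 0.0328]
eef_rot: [-0.0, 0.707, 0.707, -0.0]
wrist_force: [0.1, 0.4, -0.1]
finger_gap: -0.0003
```

Call:
{"fn": "step_arm", "kwargs": {
  "rows": [
    [[0,0,0.004,0,0],[0,0,0.004,0,0],[0,0,0.002,0,0],[0,0,0,0,0],[0,0,0,0,0]]
  ]
}}

```text
clock: 5.15
position: [0.518, -0.116, 0.023]
eef_rot: [-0.0, 0.707, 0.707, 0.0]
wrist_force: [0.2, -0.8, 0.3]
finger_gap: -0.0001
```

Run:
```python
from h import *
a=manip.grab_frame("scene")[:,:,::-1]; b=manip.grab_frame("side")[:,:,::-1]
cv2.imwrite("pics/s2.png",a);cv2.imwrite("pics/d2.png",b)
c=np.vstack([cv2.resize(a[160:260,220:360],None,fx=4,fy=3,interpolation=2),cv2.resize(b[240:340,270:410],None,fx=4,fy=3,interpolation=2)])
cv2.imwrite("pics/c2.png",c)
```

```text
(no output)
```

View pics/c2.png

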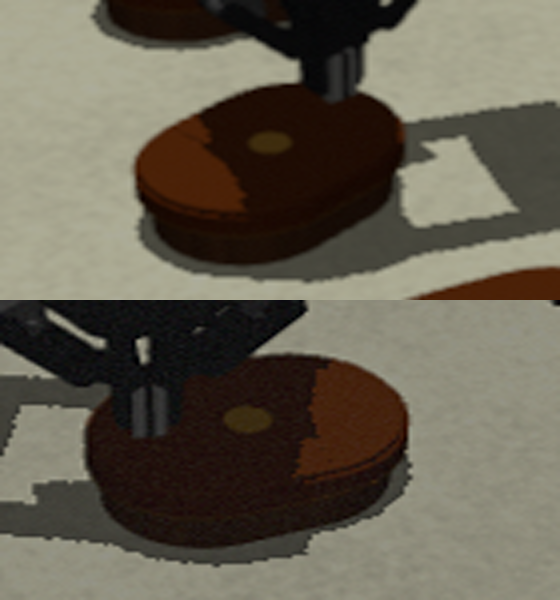

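Call:
{"fn": "step_arm", "kwargs": {
  "rows": [
    [[0,0,0.002,0,0],[0,0,0.001,0,0],[0,0,0,0,0],[0,0,0,0,0]]
  ]
}}

```text
clock: 5.65
position: [0.518, -0.116, 0.02]
eef_rot: [-0.0, 0.707, 0.707, -0.0]
wrist_force: [-0.3, 0.7, 1.0]
finger_gap: 0.0001
```

Call:
{"fn": "step_arm", "kwargs": {
  "rows": [
    [[0,0,0.001,0,0],[0,0,0,0,0],[0,0,0,0,0]]
  ]
}}

```text
clock: 5.95
position: [0.518, -0.116, 0.019]
eef_rot: [-0.0, 0.707, 0.707, 0.0]
wrist_force: [0.2, 0.8, 0.3]
finger_gap: 0.0003
```

Call:
{"fn": "step_arm", "kwargs": {
  "rows": [
    [[0,0,0.001,0,0],[0,0,0,0,0],[0,0,0,0,0]]
  ]
}}

```text
clock: 6.25
position: [0.518, -0.116, 0.018]
eef_rot: [0.0, 0.707, 0.707, 0.0]
wrist_force: [0.3, 0.0, -0.6]
finger_gap: -0.0
```

Call:
{"fn": "step_arm", "kwargs": {
  "rows": [
    [[0,0,0.001,0,0],[0,0,0,0,0],[0,0,0,0,0]]
  ]
}}

```text
clock: 6.55
position: [0.518, -0.116, 0.017]
eef_rot: [0.0, 0.707, 0.707, -0.0]
wrist_force: [0.0, 0.1, -0.3]
finger_gap: -0.0
```

Call:
{"fn": "step_arm", "kwargs": {
  "rows": [
    [[0,0,0.001,0,0],[0,0,0,0,0],[0,0,0,0,0]]
  ]
}}

```text
clock: 6.85
position: [0.518, -0.116, 0.016]
eef_rot: [-0.0, 0.707, 0.707, -0.0]
wrist_force: [0.6, -0.4, -0.1]
finger_gap: -0.0003
```

Call:
{"fn": "step_arm", "kwargs": {
  "rows": [
    [[0,0,0.001,0,0],[0,0,0,0,0],[0,0,0,0,0]]
  ]
}}

```text
clock: 7.15
position: [0.518, -0.116, 0.015]
eef_rot: [-0.0, 0.707, 0.707, 0.0]
wrist_force: [-0.2, 0.2, 0.8]
finger_gap: 0.0002
```

Call:
{"fn": "step_arm", "kwargs": {
  "rows": [
    [[0,0,0.001,0,0],[0,0,0,0,0],[0,0,0,0,0]]
  ]
}}

```text
clock: 7.45
position: [0.518, -0.116, 0.014]
eef_rot: [0.0, 0.707, 0.707, -0.0]
wrist_force: [0.6, -1.1, -0.0]
finger_gap: 0.0002
```

Call:
{"fn": "step_arm", "kwargs": {
  "rows": [
    [[0,0,0.001,0,0],[0,0,0,0,0],[0,0,0,0,0]]
  ]
}}

```text
clock: 7.75
position: [0.518, -0.116, 0.013]
eef_rot: [0.0, 0.707, 0.707, 0.0]
wrist_force: [0.0, -1.1, -0.4]
finger_gap: 0.0002
```

Call:
{"fn": "step_arm", "kwargs": {
  "rows": [
    [[0,0,0.001,0,0],[0,0,0,0,0],[0,0,0,0,0]]
  ]
}}

```text
clock: 8.05
position: [0.518, -0.116, 0.012]
eef_rot: [-0.0, 0.707, 0.707, 0.0]
wrist_force: [-1.1, -0.5, 1.1]
finger_gap: -0.0003
```

Run:
```python
from h import *
a=manip.grab_frame("scene")[:,:,::-1]; b=manip.grab_frame("side")[:,:,::-1]
cv2.imwrite("pics/s3.png",a);cv2.imwrite("pics/d3.png",b)
c=np.vstack([cv2.resize(a[160:260,220:360],None,fx=4,fy=3,interpolation=2),cv2.resize(b[240:340,270:410],None,fx=4,fy=3,interpolation=2)])
cv2.imwrite("pics/c3.png",cv2.convertScaleAbs(c,alpha=2.0))
```

```text
(no output)
```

View pics/c3.png

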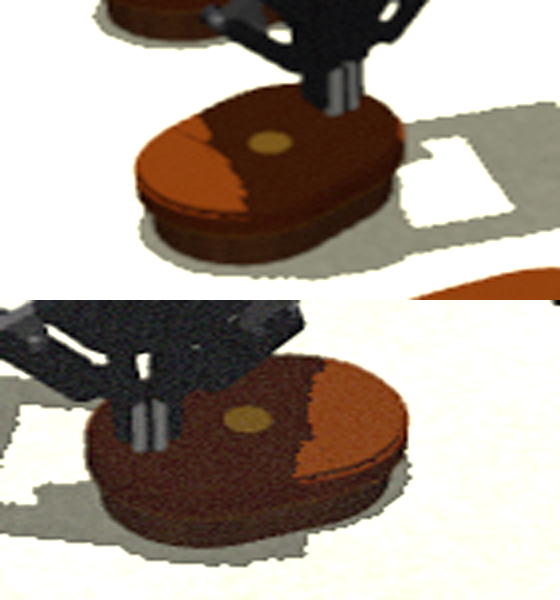

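Call:
{"fn": "step_arm", "kwargs": {
  "rows": [
    [[0,0,0.001,0,0],[0,0,0,0,0],[0,0,0,0,0]]
  ]
}}

```text
clock: 8.45
position: [0.518, -0.116, 0.011]
eef_rot: [-0.0, 0.707, 0.707, 0.0]
wrist_force: [0.0, 0.5, 0.6]
finger_gap: 0.0001
```

Call:
{"fn": "step_arm", "kwargs": {
  "rows": [
    [[0,0,0.001,0,0],[0,0,0,0,0],[0,0,0,0,0]]
  ]
}}

```text
clock: 8.75
position: [0.5182, -0.116, 0.0107]
eef_rot: [0.0, 0.707, 0.707, 0.0]
wrist_force: [-2.7, 0.9, 5.2]
finger_gap: 0.0003
```

Run:
```python
from h import *
print(manip.observe()["wrist_torque"])
# model tip corners: closed pads, half width in world y .011, x +-.008 ; find tip z from image lower edges
for z in (.045,.05,.055,.06):
  print(z,"scene +y edge",proj("scene",[.518,-.105,z]).round(1),"-y",proj("scene",[.518,-.127,z]).round(1),"side -y edge",proj("side",[.518,-.127,z]).round(1))
```

```text
[ 0.13525204  0.50527625 -0.01041902]
0.045 scene +y edge [306.1 200.4] -y [299.6 194.6] side -y edge [307.7 293.8]
0.05 scene +y edge [306.1 198.4] -y [299.6 192.6] side -y edge [307.7 291.7]
0.055 scene +y edge [306.1 196.3] -y [299.5 190.5] side -y edge [307.6 289.5]
0.06 scene +y edge [306.  194.2] -y [299.4 188.4] side -y edge [307.6 287.4]
```

Run:
```python
from h import *
b=manip.grab_frame("side")[:,:,::-1]; cv2.imwrite("pics/d4.png",b)
b0=cv2.imread("pics/d1.png")
c=np.vstack([cv2.resize(x[250:330,280:400],None,fx=4,fy=4,interpolation=2) for x in (b0[:,:,:],b)]); 
cv2.imwrite("pics/c4.png",cv2.convertScaleAbs(np.vstack([c[:300],c[320:620]]),alpha=2.0))
d=cv2.absdiff(b0,b).max(2); print("diff far end", d[265:310,350:385].mean(), d[340:440,230:340].mean())
```

```text
diff far end 3.259047619047619 3.318909090909091
```

View pics/c4.png

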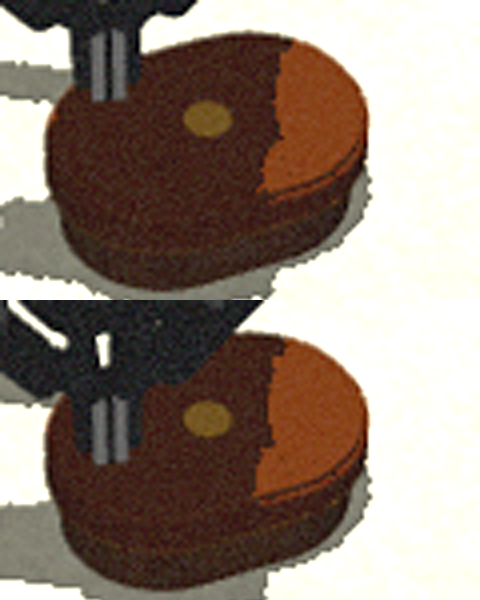

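Lid 1 carries 5 N with no sink or tilt in the picture, so it is seated. Contact came at TCP z≈0.011. Next I'll test the lid at y=-0.31.

Call:
{"fn": "step_arm", "kwargs": {
  "rows": [
    [[0,0,-0.03,0,0],[-0.0325,-0.017,0,0,0],[-0.0325,-0.017,0,0,0],[-0.0325,-0.017,0,0,0],[-0.0325,-0.017,0,0,0],[-0.0325,-0.017,0,0,0],[-0.0325,-0.017,0,0,0],[0,0,0,0,0],[0,0,0.015,0,0],[0,0,0.007,0,0],[0,0,0,0,0],[0,0,0,0,0]]
  ]
}}

```text
clock: 10.0
position: [0.4164, -0.3105, 0.0181]
eef_rot: [-0.0, 0.707, 0.707, 0.0]
wrist_force: [-0.3, -0.5, 0.6]
finger_gap: -0.0001
```

Call:
{"fn": "step_arm", "kwargs": {
  "rows": [
    [[0,0,0.002,0,0],[0,0,0.001,0,0],[0,0,0.001,0,0],[0,0,0,0,0],[0,0,0,0,0]]
  ]
}}

```text
clock: 10.5
position: [0.4161, -0.311, 0.0141]
eef_rot: [0.0, 0.707, 0.707, 0.0]
wrist_force: [0.8, 0.0, 0.5]
finger_gap: 0.0003
```

Call:
{"fn": "step_arm", "kwargs": {
  "rows": [
    [[0,0,0.001,0,0],[0,0,0,0,0],[0,0,0,0,0]]
  ]
}}

```text
clock: 10.8
position: [0.416, -0.311, 0.013]
eef_rot: [0.0, 0.707, 0.707, 0.0]
wrist_force: [0.3, -0.1, 0.9]
finger_gap: 0.0003
```

Call:
{"fn": "step_arm", "kwargs": {
  "rows": [
    [[0,0,0.001,0,0],[0,0,0,0,0],[0,0,0,0,0]]
  ]
}}

```text
clock: 11.1
position: [0.416, -0.3109, 0.012]
eef_rot: [-0.0, 0.707, 0.707, 0.0]
wrist_force: [-0.4, -0.3, -0.4]
finger_gap: 0.0004
```

Call:
{"fn": "step_arm", "kwargs": {
  "rows": [
    [[0,0,0.001,0,0],[0,0,0,0,0],[0,0,0,0,0]]
  ]
}}

```text
clock: 11.4
position: [0.416, -0.3109, 0.011]
eef_rot: [-0.0, 0.707, 0.707, 0.0]
wrist_force: [-0.4, 0.7, -0.9]
finger_gap: 0.0002
```

Call:
{"fn": "step_arm", "kwargs": {
  "rows": [
    [[0,0,0.001,0,0],[0,0,0,0,0],[0,0,0,0,0]]
  ]
}}

```text
clock: 11.7
position: [0.4161, -0.311, 0.0109]
eef_rot: [0.0, 0.707, 0.707, 0.0]
wrist_force: [-3.0, 2.1, 6.7]
finger_gap: 0.0002
```

Call:
{"fn": "step_arm", "kwargs": {
  "rows": [
    [[0,0,-0.03,0,0],[0.0375,0.01,0,0,0],[0.0375,0.01,0,0,0],[0.0375,0.01,0,0,0],[0.0375,0.01,0,0,0],[0.0375,0.01,0,0,0],[0.0375,0.01,0,0,0],[0.0375,0.01,0,0,0],[0.0375,0.01,0,0,0],[0.0375,0.01,0,0,0],[0.0375,0.01,0,0,0],[0.0375,0.01,0,0,0],[0,0,0,0,0],[0,0,0.015,0,0],[0,0,0.007,0,0],[0,0,0,0,0],[0,0,0,0,0]]
  ]
}}

```text
clock: 13.4
position: [0.5257, 0.1005, 0.0176]
eef_rot: [-0.0, 0.708, 0.707, -0.0]
wrist_force: [-0.4, -0.4, 0.0]
finger_gap: -0.0002
```

Call:
{"fn": "step_arm", "kwargs": {
  "rows": [
    [[0,0,0.002,0,0],[0,0,0.001,0,0],[0,0,0.001,0,0],[0,0,0,0,0],[0,0,0,0,0]]
  ]
}}

```text
clock: 13.9
position: [0.5261, 0.1015, 0.0141]
eef_rot: [0.0, 0.707, 0.707, 0.0]
wrist_force: [-0.0, 0.3, 0.6]
finger_gap: -0.0004
```

```bash
python3 -c "
from rig import manip
o=manip.observe();print(o['wrist_force'],o['wrist_torque'])"
```

```text
[-0.03334715  0.26768769  0.58889257] [0.02312493 0.00373877 0.02356835]
```

Call:
{"fn": "step_arm", "kwargs": {
  "rows": [
    [[0,0,0.001,0,0],[0,0,0,0,0],[0,0,0,0,0]]
  ]
}}

```text
clock: 14.2
position: [0.526, 0.1015, 0.013]
eef_rot: [0.0, 0.707, 0.707, 0.0]
wrist_force: [-0.6, 0.0, 0.2]
finger_gap: -0.0001
```

Call:
{"fn": "step_arm", "kwargs": {
  "rows": [
    [[0,0,0.001,0,0],[0,0,0,0,0],[0,0,0,0,0]]
  ]
}}

```text
clock: 14.5
position: [0.526, 0.1015, 0.012]
eef_rot: [-0.0, 0.707, 0.707, -0.0]
wrist_force: [-0.4, 0.1, -0.3]
finger_gap: -0.0003
```

```bash
python3 -c "
from rig import manip
o=manip.observe();print(o['wrist_force'],o['wrist_torque'])"
```

```text
[-0.3912356   0.12777689 -0.25487174] [-0.00577187 -0.02629699  0.00140799]
```

Call:
{"fn": "step_arm", "kwargs": {
  "rows": [
    [[0,0,0.001,0,0],[0,0,0,0,0],[0,0,0,0,0]]
  ]
}}

```text
clock: 14.8
position: [0.5262, 0.1015, 0.0114]
eef_rot: [0.0, 0.707, 0.707, 0.0]
wrist_force: [-1.6, -0.1, 3.4]
finger_gap: 0.0
```

Call:
{"fn": "step_arm", "kwargs": {
  "rows": [
    [[0,0,0.001,0,0],[0,0,0,0,0],[0,0,0,0,0]]
  ]
}}

```text
clock: 15.1
position: [0.5263, 0.1016, 0.0113]
eef_rot: [0.0, 0.707, 0.707, 0.0]
wrist_force: [-4.9, -0.7, 11.0]
finger_gap: 0.0001
```

```bash
python3 -c "
from rig import manip
o=manip.observe();print(o['wrist_force'],o['wrist_torque'])"
```

```text
[-4.94255457 -0.69467305 11.01500577] [-0.06026217  0.94763301 -0.02419018]
```

Call:
{"fn": "step_arm", "kwargs": {
  "rows": [
    [[0,0,-0.03,0,0],[0.034,-0.009,0,0,0],[0.034,-0.009,0,0,0],[0.034,-0.009,0,0,0],[0.034,-0.009,0,0,0],[0.034,-0.009,0,0,0],[0.034,-0.009,0,0,0],[0.034,-0.009,0,0,0],[0,0,0,0,0],[0,0,0.015,0,0],[0,0,0.007,0,0],[0,0,0,0,0],[0,0,0,0,0]]
  ]
}}

```text
clock: 16.4
position: [0.4632, 0.3385, 0.0175]
eef_rot: [-0.0, 0.708, 0.707, -0.0]
wrist_force: [0.8, 0.4, -0.1]
finger_gap: -0.0002
```

Call:
{"fn": "step_arm", "kwargs": {
  "rows": [
    [[0,0,0.002,0,0],[0,0,0.001,0,0],[0,0,0.001,0,0],[0,0,0,0,0],[0,0,0,0,0]]
  ]
}}

```text
clock: 16.9
position: [0.4631, 0.3395, 0.0141]
eef_rot: [0.0, 0.707, 0.707, 0.0]
wrist_force: [-0.0, 0.6, 0.0]
finger_gap: -0.0002
```

Call:
{"fn": "step_arm", "kwargs": {
  "rows": [
    [[0,0,0.002,0,0],[0,0,0,0,0],[0,0,0,0,0]]
  ]
}}

```text
clock: 17.2
position: [0.4629, 0.3395, 0.0119]
eef_rot: [-0.0, 0.707, 0.707, -0.0]
wrist_force: [-0.0, -0.2, -0.1]
finger_gap: -0.0001
```

```bash
python3 -c "
from h import *
cv2.imwrite('pics/s5.png',manip.grab_frame('scene')[:,:,::-1])
o=manip.observe();print(o['wrist_force'],o['wrist_torque'])"
```

```text
[-0.75277825 -0.17495897 -0.53337611] [0.01191377 0.02506778 0.01462984]
```

Call:
{"fn": "step_arm", "kwargs": {
  "rows": [
    [[0,0,0.001,0,0],[0,0,0,0,0],[0,0,0,0,0]]
  ]
}}

```text
clock: 17.55
position: [0.463, 0.3395, 0.011]
eef_rot: [0.0, 0.707, 0.707, -0.0]
wrist_force: [-0.3, 0.6, -0.7]
finger_gap: 0.0
```

Call:
{"fn": "step_arm", "kwargs": {
  "rows": [
    [[0,0,0.001,0,0],[0,0,0,0,0],[0,0,0,0,0]]
  ]
}}

```text
clock: 17.85
position: [0.463, 0.3395, 0.01]
eef_rot: [0.0, 0.707, 0.707, 0.0]
wrist_force: [-0.6, -0.4, -0.5]
finger_gap: -0.0
```

```bash
python3 -c "
from rig import manip
o=manip.observe();print(o['wrist_force'],o['wrist_torque'])"
```

```text
[-0.62617797 -0.41599454 -0.54046927] [ 0.04938156 -0.02687765  0.01227284]
```

Call:
{"fn": "step_arm", "kwargs": {
  "rows": [
    [[0,0,0.001,0,0],[0,0,0,0,0],[0,0,0,0,0]]
  ]
}}

```text
clock: 18.15
position: [0.463, 0.3395, 0.009]
eef_rot: [0.0, 0.707, 0.707, 0.0]
wrist_force: [0.9, 0.7, 0.4]
finger_gap: 0.0001
```

Call:
{"fn": "step_arm", "kwargs": {
  "rows": [
    [[0,0,0.001,0,0],[0,0,0,0,0],[0,0,0,0,0]]
  ]
}}

```text
clock: 18.45
position: [0.463, 0.3396, 0.008]
eef_rot: [0.0, 0.707, 0.707, 0.0]
wrist_force: [0.6, -0.0, 0.8]
finger_gap: 0.0003
```

```bash
python3 -c "
from rig import manip
o=manip.observe();print(o['wrist_force'],o['wrist_torque'])"
```

```text
[ 0.58569409 -0.04559156  0.78672166] [ 0.0914733   0.0317497  -0.01216634]
```

Call:
{"fn": "step_arm", "kwargs": {
  "rows": [
    [[0,0,0.001,0,0],[0,0,0,0,0],[0,0,0,0,0]]
  ]
}}

```text
clock: 18.75
position: [0.463, 0.3396, 0.0071]
eef_rot: [-0.0, 0.707, 0.707, 0.0]
wrist_force: [-0.9, 0.7, 1.9]
finger_gap: -0.0
```

Call:
{"fn": "step_arm", "kwargs": {
  "rows": [
    [[0,0,0.001,0,0],[0,0,0,0,0],[0,0,0,0,0]]
  ]
}}

```text
clock: 19.05
position: [0.463, 0.3396, 0.006]
eef_rot: [-0.0, 0.707, 0.707, 0.0]
wrist_force: [-1.0, 0.7, 1.5]
finger_gap: -0.0001
```

```bash
python3 -c "
from h import *
a=manip.grab_frame('scene')[:,:,::-1];cv2.imwrite('pics/s6.png',a)
o=manip.observe();print(o['wrist_force'],o['wrist_torque'])
b=cv2.imread('pics/s5.png')
cv2.imwrite('pics/c6.png',cv2.convertScaleAbs(np.vstack([cv2.resize(x[310:410,430:545],None,fx=5,fy=3,interpolation=2) for x in (b,a)]),alpha=1.7))"
```

```text
[-2.1523723   0.60750099  2.01949626] [0.13648314 0.1993961  0.01274688]
```

View pics/c6.png

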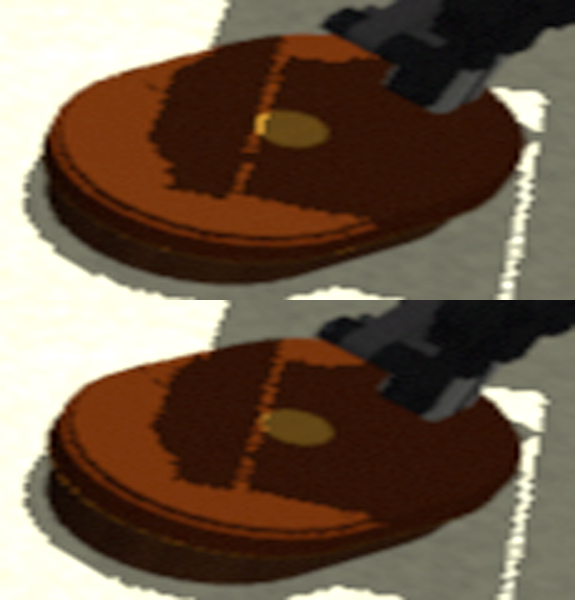

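The lid is tilting. Its far end rose in the lower crop, with only about 1.5–2 N. I'll finish the rock to its stop.

Call:
{"fn": "step_arm", "kwargs": {
  "rows": [
    [[0,0,0.001,0,0],[0,0,0,0,0],[0,0,0,0,0]]
  ]
}}

```text
clock: 19.4
position: [0.463, 0.3396, 0.0051]
eef_rot: [0.0, 0.707, 0.707, 0.0]
wrist_force: [-1.5, 0.7, 2.7]
finger_gap: -0.0002
```

Call:
{"fn": "step_arm", "kwargs": {
  "rows": [
    [[0,0,0.001,0,0],[0,0,0,0,0],[0,0,0,0,0]]
  ]
}}

```text
clock: 19.7
position: [0.463, 0.3397, 0.0047]
eef_rot: [-0.0, 0.707, 0.707, 0.0]
wrist_force: [-3.3, 0.6, 5.6]
finger_gap: 0.0003
```

Call:
{"fn": "step_arm", "kwargs": {
  "rows": [
    [[0,0,-0.01,0,0],[0,0,-0.016,0,0],[-0.005,0.022,0,0,0],[-0.005,0.022,0,0,0],[0,0,0,0,0],[0,0,0.01,0,0],[0,0,0.007,0,0],[0,0,0,0,0],[0,0,0,0,0]]
  ]
}}

```text
clock: 20.6
position: [0.5063, 0.3296, 0.0126]
eef_rot: [-0.0, 0.707, 0.707, -0.001]
wrist_force: [-0.1, 0.4, 0.1]
finger_gap: -0.0004
```

```bash
python3 -c "
from h import *
a=manip.grab_frame('scene')[:,:,::-1];b=manip.grab_frame('side')[:,:,::-1]
cv2.imwrite('pics/c7.png',cv2.convertScaleAbs(np.vstack([cv2.resize(x,None,fx=5,fy=3,interpolation=2) for x in (a[310:410,430:545],b[100:180,220:335])]),alpha=1.7))"
```

```text
(no output)
```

View pics/c7.png

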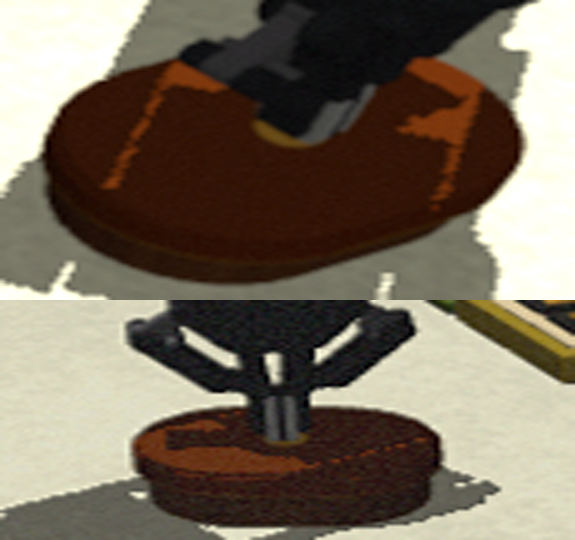

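The fingertips are centred on the brass dot and the lid has sprung back level. Pressing.

Call:
{"fn": "step_arm", "kwargs": {
  "rows": [
    [[0,0,0.001,0,0],[0,0,0.001,0,0],[0,0,0.001,0,0],[0,0,0.001,0,0],[0,0,0,0,0],[0,0,0,0,0]]
  ]
}}

```text
clock: 21.3
position: [0.5075, 0.3296, 0.0105]
eef_rot: [0.0, 0.707, 0.707, 0.001]
wrist_force: [-2.6, -1.5, 8.0]
finger_gap: 0.0001
```

Call:
{"fn": "step_arm", "kwargs": {
  "rows": [
    [[0,0,0.001,0,0],[0,0,0.001,0,0],[0,0,0,0,0],[0,0,0,0,0]]
  ]
}}

```text
clock: 21.7
position: [0.5076, 0.3296, 0.009]
eef_rot: [0.0, 0.707, 0.707, 0.001]
wrist_force: [-3.2, -2.8, 9.8]
finger_gap: -0.0001
```

Call:
{"fn": "step_arm", "kwargs": {
  "rows": [
    [[0,0,0.001,0,0],[0,0,0.001,0,0],[0,0,0,0,0],[0,0,0,0,0]]
  ]
}}

```text
clock: 22.1
position: [0.5076, 0.3296, 0.007]
eef_rot: [0.0, 0.707, 0.707, 0.001]
wrist_force: [-4.2, -2.9, 10.3]
finger_gap: -0.0
```

Call:
{"fn": "step_arm", "kwargs": {
  "rows": [
    [[0,0,0.001,0,0],[0,0,0.001,0,0],[0,0,0,0,0],[0,0,0,0,0]]
  ]
}}

```text
clock: 22.5
position: [0.5075, 0.3297, 0.005]
eef_rot: [0.0, 0.707, 0.707, 0.001]
wrist_force: [-4.8, -2.7, 10.6]
finger_gap: 0.0001
```

Call:
{"fn": "step_arm", "kwargs": {
  "rows": [
    [[0,0,0.001,0,0],[0,0,0,0,0],[0,0,0,0,0]]
  ]
}}

```text
clock: 22.8
position: [0.5074, 0.3297, 0.0045]
eef_rot: [0.0, 0.707, 0.707, 0.001]
wrist_force: [-6.2, -3.6, 14.1]
finger_gap: 0.0001
```

Call:
{"fn": "step_arm", "kwargs": {
  "rows": [
    [[0,0,0.001,0,0],[0,0,0,0,0],[0,0,0,0,0]]
  ]
}}

```text
clock: 23.1
position: [0.5075, 0.3297, 0.0045]
eef_rot: [0.0, 0.707, 0.707, 0.001]
wrist_force: [-9.0, -4.9, 19.0]
finger_gap: -0.0001
```

It travelled from 0.0105 to 0.0045, exactly 6 mm, and stopped dead at 19 N. Withdrawing straight up.

Call:
{"fn": "step_arm", "kwargs": {
  "rows": [
    [[0,0,-0.005,0,0],[0,0,-0.02,0,0],[0,0,-0.04,0,0],[0,0,-0.04,0,0],[-0.04,-0.02,-0.03,0,0],[-0.04,-0.02,0,0,0],[-0.04,-0.02,0,0,0],[-0.04,0,0,0,0],[0,0,0,0,0],[0,0,0,0,0],[0,0,0,0,0]]
  ]
}}

```text
clock: 24.2
position: [0.4486, 0.1731, 0.1339]
eef_rot: [-0.0, 0.707, 0.707, 0.0]
wrist_force: [-0.2, -0.4, 0.6]
finger_gap: 0.0001
```

Run:
```python
from h import *
o=manip.observe();print(o["clock"],o["wrist_force"].round(2),o["position"])
ctr={}
for n,s in (("scene",(488,355)),("side",(277,148))):
    im=manip.grab_frame(n)[:,:,::-1].copy();cv2.imwrite(f"pics/{n}9.png",im)
    hsv=cv2.cvtColor(im,cv2.COLOR_BGR2HSV);u,v=s;w=12;sub=hsv[v-w:v+w+1,u-w:u+w+1]
    m=((sub[...,0]>14)&(sub[...,0]<32)&(sub[...,1]>90)).astype(np.uint8)
    k,l,st,c=cv2.connectedComponentsWithStats(m);i=1+np.argmax(st[1:,4]);ctr[n]=c[i]+[u-w,v-w]
X=cv2.triangulatePoints(P("scene"),P("side"),ctr["scene"],ctr["side"])[:,0];print(ctr,X[:3]/X[3])
```

```text
24.2 [-0.19 -0.36  0.59] [0.44859779 0.17306086 0.13386615]
{'scene': array([486.7483871 , 354.98709677]), 'side': array([276.90243902, 148.02439024])} [0.50769373 0.33000202 0.04312367]
```

View pics/scene9.png

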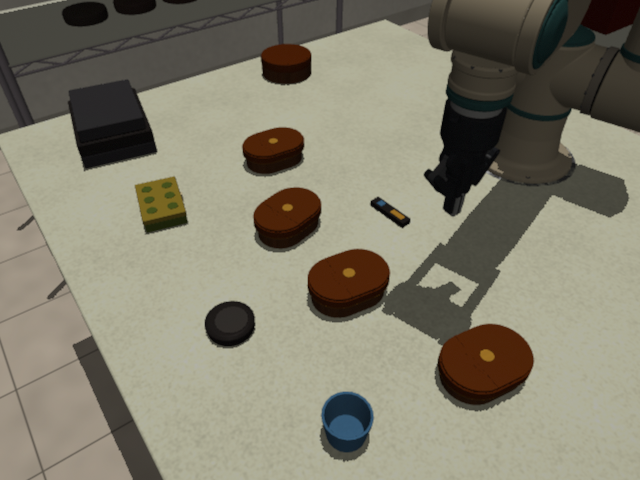

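View pics/side9.png

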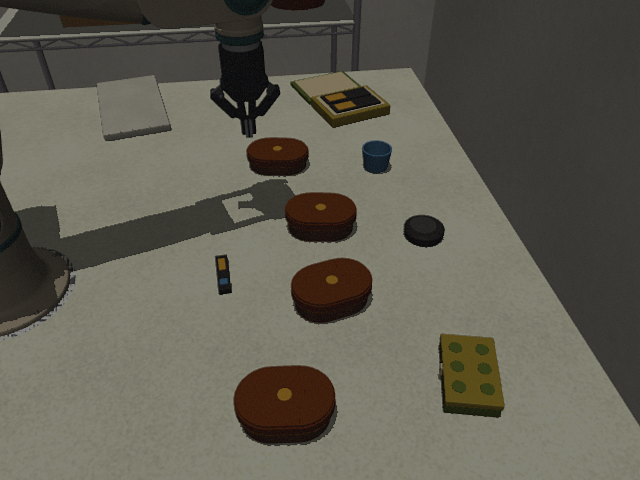

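The lid's dot now triangulates at z=0.0431 (it was 0.0492), so it is 6 mm lower. In both views the lid lies level and everything else is where it was. Handing in.

```bash
python3 -c "
from rig import manip
manip.job_done()"
```

```text
the job is handed in; nothing more can be done
```

The loose lid was the one at about (0.507, 0.330) m. I found it by its rocking, pressed it home at the middle, withdrew, and handed the job in at about 24 s of the 51 s allowed.

- **Finding it:** I pressed near one narrow end of each lid with the closed fingertips. Three lids gave nothing against 5, 7 and 11 N. The fourth sank about 5 mm with roughly 1 to 2.7 N, its far end visibly rose, and it sprang back level when released.
- **Seating it:** I pressed on the brass dot. The lid slid down 6 mm at about 10 to 11 N, then stopped dead at 19 N.
- **Last checks:** The dot triangulates 6.1 mm lower than at the start (0.0492 to 0.0431 m). The lid looks level, and the other lids, case, ink stick, cup and inkstone appear unmoved in both fixed-camera views. The arm is clear of everything. I did not press the ends again after seating, so that it no longer rocks rests on the 6 mm drop, the dead stop and the pictures.
- **A disagreement:** The fingertips' real contact height was about 39 mm above the reported TCP. I worked from contact force and pictures instead of the reported height.

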